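# Bleed the studio's airbrush air tank

### The job

Empty the small blue airbrush air tank: first close its red shut-off handle by swinging it a quarter turn until it lies across the pipe, at its stop. Then unscrew the little knurled lock nut on the bleed valve all the way to its upper stop and let go of it, and press the freed valve tip (the pin, not the nut) fully down for about one second, then release it. Leave the handle closed and the nut unscrewed, and do not shift or knock over the bottle, box, bowl and brush pot standing around.

Things in the scene. Friction and masses are not known exactly. Their poses are not given: they have to be found in the camera images.
- tank: Fixed blue air drum lying on two steel feet: 120 mm diameter, 240 mm long along its own y axis, drum top 135 mm above the table. Origin on the table under the drum's middle, z up; -x is its front, with a round gauge (reaching x = -90 mm, below 105 mm). On top: the ball valve with the red handle at y = -50 mm, the bleed valve with the knurled nut at y = +85 mm.
- shutoff (a joint): Red shut-off handle, a level bar turning about a vertical axis. 0 = open: above the pipe, pointing along the tank's -y; grows clockwise seen from above to a hard stop at 1.57 rad = closed: pointing along the tank's -x. Starts 0 to 0.25 rad, stays where left; about 3 N sideways at 50 mm from the pivot moves it.
- shutoff_pivot (a point): Point on the handle's turning axis at the bar's mid height (198 mm above the table).
- shutoff_end (a point): Middle of the free end of the red handle bar, 75 mm from the pivot. The bar is 12 mm wide and 12 mm high (192 to 204 mm above the table); pipe and ball valve below it reach 173 mm.
- nut_turn (a joint): Turning of the knurled lock nut on the pin's thread: 0 = screwed down tight, grows counter-clockwise seen from above (unscrewing), hard stop at 4.2 rad = fully unscrewed. Starts 0 to 0.6 rad. The nut climbs 1.2 mm per rad up the pin (5 mm in all) and stays where it is left; friction about 0.04 N m.
- lock_nut: The knurled lock nut: aluminium cylinder 14.4 mm diameter, 13 mm high, axis upright, with a small red mark on top. Origin at the centre of its underside (177 mm above the table when tight); this frame climbs with the nut but does not turn with it. While the nut is down it keeps the pin from being pressed.
- nut_center (a point): Centre of the nut, 6.5 mm above its underside; 183.5 mm above the table when tight, 188.5 mm when unscrewed.
- valve_pin (a joint): How far the valve pin is pressed down (m): 0 = up, 0.0045 = fully down at its stop. The nut rides on the pin and goes down with it. Spring: 2.7 N starts it, 6.8 N brings it fully down; it springs back when released. It can go down only as far as the nut has been unscrewed.
- pin_tip (a point): Top of the steel valve pin (6.4 mm diameter, on the nut's axis), 204 mm above the table when up. It sticks out 14 mm above the tight nut, 9 mm above the unscrewed nut.
- spray_bottle: Loose clear plastic bottle with white cap, 40 mm diameter, 115 mm high; origin at the centre of its base. Leave alone.
- paint_box: Loose white and red carton, 45 x 55 mm, 90 mm high; origin at the centre of its base. Leave alone.
- ink_bowl: Loose small white bowl with black inside, 90 mm across, 35 mm high; origin at the centre of its base. Leave alone.
- brush_pot: Loose blue ceramic pot, 72 mm across, 80 mm high, with brushes standing up to 150 mm; origin at the centre of its base. Leave alone.
- trap_top (a point): Top of the fixed black and clear moisture trap (36 mm diameter), 172 mm above the table, at the tank's y = -150 mm. A brass pipe (14 mm diameter, axis 158 mm above the table) runs from here along the tank's y to the ball valve at y = -50 mm.
- stem_top (a point): Top of the fixed brass threaded stem of the bleed valve (10 mm diameter), 177 mm above the table. Below it a brass foot, 22 mm diameter, up to 147 mm. Nut and pin stand on it, coaxial and upright.

How it is judged:
By the outcome, as a careful person would: the job done as asked, in the order asked, and still so for the second after the job is handed in, with the robot touching nothing.
It also fails if it takes over 72 s, if anything falls off the work surface, if the arm or the gripper's body presses on something with over 40 N, if the wrist force passes 120 N, or if a joint passes its speed limit or range.

### The arm

A 7-joint arm with a two-finger parallel gripper is mounted at the origin on the work surface. World frame = base frame: x ahead of the robot, y to its left, z up, the work surface at z = 0. Lengths are in m, angles in rad, forces in N, time in s.
With the tool pointing down it reaches from about 0.4 to 0.85 m from the base axis. Payload 4.5 kg.
Tool frame: the origin (TCP) lies between the finger pads; the fingertips stand 11 mm ahead of it and the grasp point (between the pads) lies 8 mm behind it (r.nose_length is the distance from the TCP to the fingertips, in m); z points along the fingers, y is the line along which they close (so a half turn about z gives the same grasp; the last joint's range is limited). The gripper opens to 88 mm and grips with 3 to 60 N. Pads are 18 mm wide; open, the fingers measure 123 mm over their backs; the gripper's body (75 mm by 187 mm) begins 45 mm behind the grasp point.
Start: joints at [-1.215, 0.689, -0.195, 1.565, 0.157, 0.902, -0.215], TCP at [0.198, 0.593, 0.25] pointing down, gripper open.
Joint ranges: [-3.01, 3.01], [-0.46, 2.08], [-1.47, 1.51], [0.13, 2.56], [-1, 4.14], [0.04, 2.09], [-2.66, 2.66]. Speed limits (rad/s): [2.57, 2.57, 3.14, 3.14, 3.14, 3.14, 3.14].

### API

Orientations are given as a unit quaternion [x, y, z, w].
In Python, from plant import get_state, snapshot, camera_model, r gives the robot as it stands.
- The arm moves only by the shell command python3 -m inch 'ROWS' [FORCE]. ROWS is text: rows parted by semicolons, each of 7 numbers parted by spaces: the opening, from -1 (shut) to 1 (fully open), then the shift along the tool's x, y, z in m, then the turn, a rotation vector about the tool's x, y, z in rad. A call has 1 to 20 rows; each row shifts and turns the commanded pose from where the row before left it, along the tool's axes as they then stand; what a row does not reach is not made up. A row lasts 1/12 s, in which the tool goes at most 41.7 mm and 7.16 degrees, less where a joint would pass 70% of its speed; a pose out of reach is approached as far as the arm can. A call is refused whole if a number of a shift passes 0.0417 or a number of a turn 0.125, either way. A call with a gripper value outside its range is refused whole. The fingers move at their own pace and stop on an object; FORCE is the grip in N (left out, the last holds). Time passes only in rows, so rows that do not move let the fingers close. It gives the time, the measured TCP pose, the force, the opening and the grip force at its end, in the units of the state.
- get_state(): the state, without advancing time (a new reading comes with each control period).
- snapshot(name): name is "scene" or "side" or "wrist"; returns (picture, depth): 400x640x3 uint8, red, green, blue; 400x640 float32, m along the optical axis (not along the pixel's ray), 0 where there is no reading.
- camera_model(name): a dict with "intrinsics" (3x3 intrinsics, pixels), "view" (4x4, takes a point from world to camera coordinates). Camera axes: x right, y down, z forward; pixel columns grow to the right and rows downward; lengths in m; the calibration is good to about 2 mm. The wrist camera is an equidistant fisheye: a pixel r from the principal point sees the ray r / f radians off the axis. A picture is of the moment at which its call begins: read the wrist's pose just before it. camera_model takes no time and is no camera call; for the wrist camera it gives the pose at the moment of the call.
- r.finish_job(): hands the job in; it is judged then, once.
The state is a dict: "clock": time; "q": joint angles; "qd": joint speeds; "joint_torque": joint torques, N m; "tool_pos": TCP position; "eef_rot": TCP orientation; "contact_force": force on the tool from outside, world axes, zero at the start; "moment": the same for the moment, N m; "opening": opening from 0.0 (shut) to 1.0 (fully open); "finger_force": force on a finger pad.
Only numpy, scipy, OpenCV 4.12 (cv2) and the standard library are available. Lean on these libraries where they do the work, as an engineer would, in place of code of your own. Each camera call takes 0.05 s, during which the arm holds its last target. There are 200 camera calls.

## Working session

There is one attempt and no reset: what is moved stays moved. The work goes in short steps, Python scripts to look and compute and a shell command to move; the robot and the scene stay as the last step left them, time stands still between calls to the robot, and variables do not carry over. Pictures are saved under pics/ and viewed, at most 10 in all, crops included, and the job is handed in when it is done.

```bash
mkdir -p pics; ls; python3 - <<'E'
from plant import get_state, snapshot, camera_model, r
import cv2,numpy as np
s=get_state();print(s['clock'],s['tool_pos'],s['eef_rot'],r.nose_length)
for n in ['scene','side']:
    p,d=snapshot(n);np.savez(f'pics/{n}.npz',p=p,d=d,K=camera_model(n)['intrinsics'],V=camera_model(n)['view'])
    cv2.imwrite(f'pics/{n}.png',p[...,::-1])
    V=np.array(camera_model(n)['view']);print(n,-V[:3,:3].T@V[:3,3],V[2,:3])
E
```

```text
pics
0.0 [0.19753784 0.59231478 0.24892733] [ 1.60167335e-01  9.87089451e-01 -9.14950558e-04 -5.95648616e-05] 0.011
scene [0.95966162 0.28263761 0.908887  ] [-0.44160202 -0.29030262 -0.84894761]
side [ 0.26787814 -0.51096681  0.84281304] [ 0.32067025  0.57699444 -0.75116444]
```

View pics/scene.png

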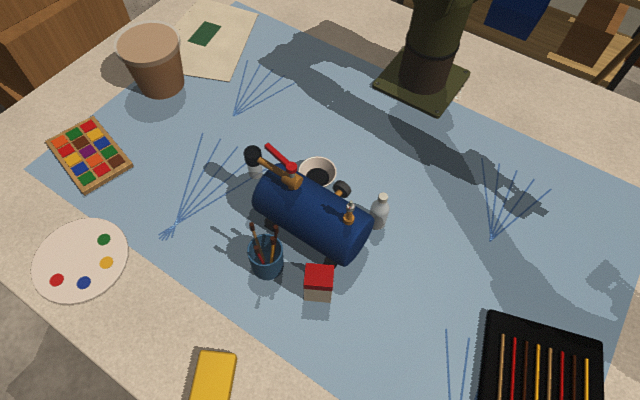

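View pics/side.png

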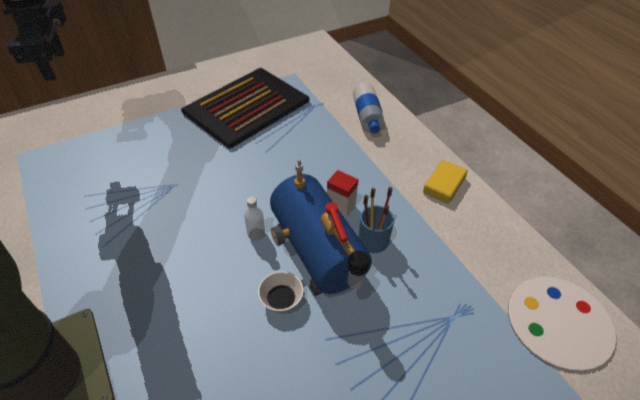

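Scene view: trap (252,155), red handle from about (265,146) to (295,170), bleed valve about (349,208). Side view: bleed pin about (299,163), handle about (330,207) to (345,238), trap (359,263). I'll enlarge both.

```bash
python3 - <<'E'
import cv2,numpy as np
a=np.load('pics/scene.npz');b=np.load('pics/side.npz')
c=lambda p,x,y,w,h,k:cv2.resize(p[y:y+h,x:x+w,::-1],None,fx=k,fy=k,interpolation=cv2.INTER_CUBIC)
# scene crop x240..373,y140..240 x6 ; side
cv2.imwrite('pics/c1.png',np.vstack([c(a['p'],240,135,133,48,6),c(a['p'],300,185,133,50,6)]))
cv2.imwrite('pics/c2.png',np.vstack([c(b['p'],270,155,133,45,6),c(b['p'],270,195,133,50,6)]))
E
```

```text
(no output)
```

View pics/c1.png

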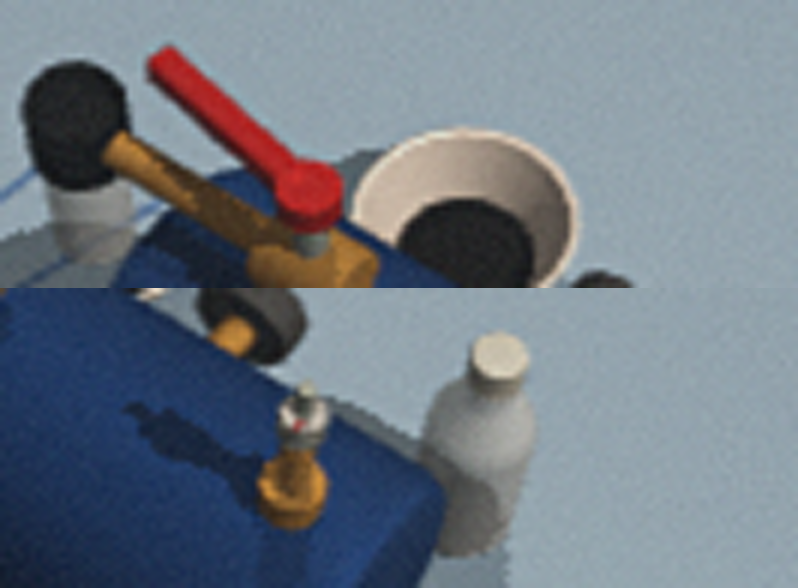

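View pics/c2.png

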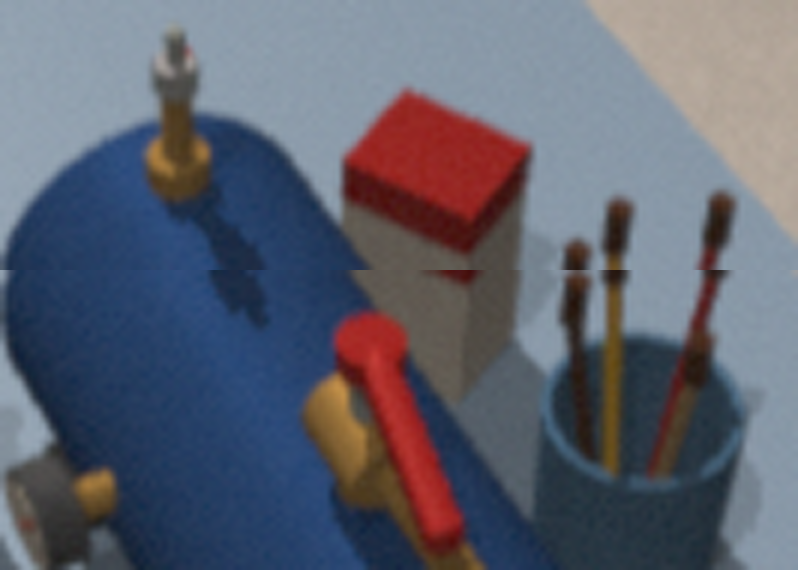

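Crops: in scene pixels, the disk top is at (291.7,166.3), handle end top (266.8,144.2), pin tip (351,201.3), nut centre (350,208). In side pixels, the disk is at (331.7,206.7), end (344.5,237.3), pin tip (299.2,160.5), nut (299.2,167.5).

```bash
cat > h.py <<'E'
import numpy as np
def load(n):
    a=np.load(f'pics/{n}.npz');return a['K'],a['V'],a['d'],a['p']
C={n:load(n) for n in('scene','side')}
def ray(n,uv):
    K,V=C[n][:2];R=V[:3,:3];d=R.T@np.linalg.solve(K,[*uv,1.]);return -R.T@V[:3,3],d
def onz(n,uv,z):
    c,d=ray(n,uv);return c+d*(z-c[2])/d[2]
def tri(u,v):
    A=np.zeros((3,3));b=np.zeros(3)
    for n,p in(('scene',u),('side',v)):
        c,d=ray(n,p);d=d/np.linalg.norm(d);P=np.eye(3)-np.outer(d,d);A+=P;b+=P@c
    return np.linalg.solve(A,b)
E
python3 - <<'E'
from h import *
np.set_printoptions(precision=4,suppress=True)
P={'pivot':((291.7,166.3),(331.7,206.7),.204),'end':((266.8,144.2),(344.5,237.3),.204),'pin':((351,201.3),(299.2,160.5),.204),'nut':((350,208.),(299.2,167.5),.184)}
for k,(u,v,z) in P.items(): print(k,tri(u,v),onz('scene',u,z),onz('side',v,z))
# cloud
for n in C:
    K,V,d,p=C[n];v,u=np.nonzero(d>0);z=d[v,u];pc=np.linalg.inv(K)@np.stack([u*z,v*z,z]);w=V[:3,:3].T@(pc-V[:3,3:])
    c=p[v,u].astype(int)
    red=(c[:,0]>120)&(c[:,1]<70)&(w[2]>.17)&(w[2]<.23)&(np.hypot(w[0]-.56,w[1]-.05)<.4)
    q=w[:,red];print(n,'red',q.shape,np.median(q[2]),q.mean(1),np.linalg.svd(q[:2]-q[:2].mean(1,keepdims=True))[0][:,0])
    q=w[:,(c[:,2]>c[:,0]+40)&(w[2]>.125)&(w[2]<.14)];print('drum',q.shape,q.mean(1), np.linalg.svd(q[:2]-q[:2].mean(1,keepdims=True),full_matrices=False)[0][:,0])
E
```

```text
pivot [ 0.5604 -0.0321  0.2012] [ 0.5612 -0.0304  0.204 ] [ 0.5597 -0.0348  0.204 ]
end [ 0.5455 -0.1027  0.2019] [ 0.546 -0.101  0.204] [ 0.5452 -0.1047  0.204 ]
pin [0.5627 0.1016 0.2018] [0.5631 0.1026 0.204 ] [0.5622 0.0988 0.204 ]
nut [0.5636 0.1028 0.181 ] [0.5652 0.1036 0.184 ] [0.5623 0.0999 0.184 ]
scene red (3, 205) 0.20283021511534852 [ 0.5552 -0.0572  0.2028] [-0.2139 -0.9769]
drum (3, 2190) [0.5687 0.037  0.1303] [-0.0328  0.9995]
side red (3, 258) 0.2040517494343882 [ 0.5527 -0.063   0.2041] [-0.2208 -0.9753]
drum (3, 2085) [0.5511 0.0146 0.1313] [0.0712 0.9975]
```

The two cameras agree within 2 mm and the heights and distances fit: pivot (0.5605,-0.0325), pin (0.563,0.101), handle angle about 0.2 rad. First I'll square the tool up and travel at height with the fingers shut.

```bash
python3 -m inch '-1 0 0 0 0 0 -0.107;-1 0 0 0 0 0 -0.107;-1 0 0 0 0 0 -0.107;-1 -0.016 -0.029 0 0 0 0;-1 -0.016 -0.029 0 0 0 0;-1 -0.016 -0.029 0 0 0 0;-1 -0.016 -0.029 0 0 0 0;-1 -0.016 -0.029 0 0 0 0;-1 -0.016 -0.029 0 0 0 0;-1 -0.016 -0.029 0 0 0 0;-1 -0.016 -0.029 0 0 0 0;-1 -0.016 -0.029 0 0 0 0;-1 -0.016 -0.029 0 0 0 0;-1 -0.016 -0.029 0 0 0 0;-1 -0.016 -0.029 0 0 0 0;-1 -0.016 -0.029 0 0 0 0;-1 0 0 0 0 0 0;-1 0 0 0 0 0 0' 20; python3 -c "
from plant import *
s=get_state();print(s['q'])"
```

```text
clock: 1.6
tool_pos: [0.4061, 0.2138, 0.2495]
eef_rot: [0.003, 1.0, -0.0, -0.0]
contact_force: [0.1, 0.6, -0.8]
opening: 0.003
finger_force: 0.0
[-0.35584202  0.49214073 -0.34371006  2.04205413  0.26694292  0.65018798
  0.68916358]
```

```bash
python3 -m inch '-1 -0.016 -0.029 0 0 0 0;-1 -0.016 -0.029 0 0 0 0;-1 -0.016 -0.029 0 0 0 0;-1 -0.016 -0.029 0 0 0 0;-1 -0.016 -0.029 0 0 0 0;-1 -0.016 -0.029 0 0 0 0;-1 -0.016 -0.029 0 0 0 0;-1 -0.016 -0.029 0 0 0 0;-1 -0.016 -0.029 0 0 0 0;-1 -0.016 -0.029 0 0 0 0;-1 -0.016 -0.029 0 0 0 0;-1 0 0 0 0 0 0;-1 0 0 0.027 0 0 0;-1 0 0 0.027 0 0 0;-1 0 0 0 0 0 0;-1 0 0 0 0 0 0'
```

```text
clock: 2.93
tool_pos: [0.5804, -0.1014, 0.1948]
eef_rot: [-0.001, 1.0, 0.001, -0.002]
contact_force: [0.4, 0.6, -0.1]
opening: 0.005
finger_force: 0.0
```

```bash
python3 -m inch '-1 0.008 -0.002 0 0 0 0;-1 0.008 -0.002 0 0 0 0;-1 0.008 0.002 0 0 0 0;-1 0.008 0.002 0 0 0 0;-1 0.006 0.004 0 0 0 0;-1 0.006 0.004 0 0 0 0;-1 0.006 0.004 0 0 0 0;-1 0.005 0.0065 0 0 0 0;-1 0.005 0.0065 0 0 0 0;-1 0 0 0 0 0 0'
python3 -m inch '-1 0.002 0.006 0 0 0 0;-1 0.002 0.006 0 0 0 0;-1 0.001 0.006 0 0 0 0;-1 0 0 0 0 0 0;-1 0 0 0 0 0 0'
```

```text
clock: 3.77
tool_pos: [0.5194, -0.0762, 0.1956]
eef_rot: [-0.001, 1.0, 0.001, -0.001]
contact_force: [0.3, -1.0, 0.3]
opening: 0.003
finger_force: 0.2
clock: 4.18
tool_pos: [0.5166, -0.0587, 0.1956]
eef_rot: [-0.0, 1.0, 0.001, 0.0]
contact_force: [0.8, 0.3, 0.7]
opening: 0.001
finger_force: 0.0
```

```bash
for i in 1 2; do :; done; python3 -m inch '-1 0 0.003 0 0 0 0;-1 0 0 0 0 0 0'; python3 - <<'E'
from plant import *
import cv2
p,d=snapshot('scene');q,_=snapshot('side')
import numpy as np
c=lambda p,x,y,w,h,k:cv2.resize(p[y:y+h,x:x+w,::-1],None,fx=k,fy=k,interpolation=cv2.INTER_CUBIC)
cv2.imwrite('pics/d.png',np.hstack([c(p,230,110,95,120,4),c(q,265,150,95,120,4)]))
E
```

```text
clock: 4.35
tool_pos: [0.5165, -0.0568, 0.1957]
eef_rot: [0.0, 1.0, 0.0, 0.0]
contact_force: [-0.5, -0.6, 0.0]
opening: 0.003
finger_force: 0.3
```

View pics/d.png

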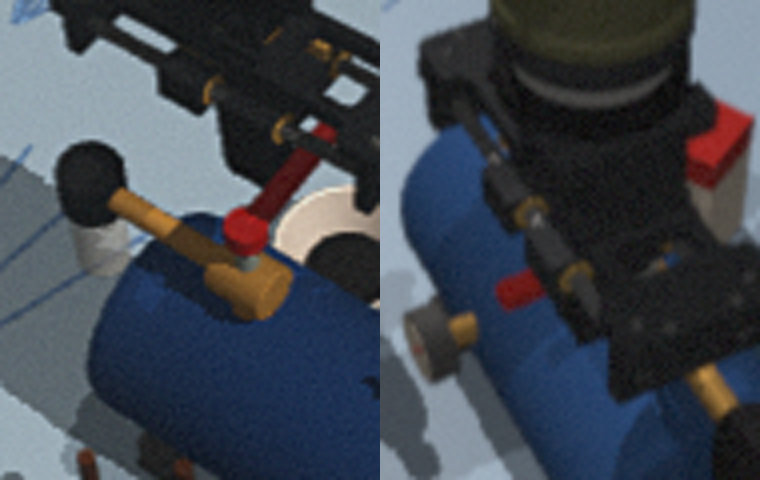

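The handle has swung and now points nearly at the robot (end at about (500,293) in the right half of the crop, disk at (245,230) in the left). I'll push on to the stop.

```bash
python3 -m inch '-1 0 0.003 0 0 0 0;-1 0 0.002 0 0 0 0;-1 0 0 0 0 0 0' ; python3 -m inch '-1 0 0.003 0 0 0 0;-1 0 0 0 0 0 0'; python3 -m inch '-1 0 0.002 0 0 0 0;-1 0 0 0 0 0 0'
```

```text
clock: 4.7
tool_pos: [0.5162, -0.0545, 0.1957]
eef_rot: [0.001, 1.0, -0.001, -0.0]
contact_force: [-0.3, -5.7, -0.1]
opening: 0.004
finger_force: 3.0
clock: 4.87
tool_pos: [0.5162, -0.0543, 0.1958]
eef_rot: [0.003, 1.0, -0.003, -0.0]
contact_force: [1.0, -12.0, 0.8]
opening: 0.007
finger_force: 5.8
clock: 5.03
tool_pos: [0.5161, -0.0543, 0.1958]
eef_rot: [0.004, 1.0, -0.004, -0.0]
contact_force: [1.4, -15.3, 0.7]
opening: 0.004
finger_force: 7.6
```

Hard stop confirmed: 15 N with no further motion. Retreating and heading above the nut.

```bash
python3 -m inch '-1 0 -0.02 0 0 0 0;-1 0 -0.01 0 0 0 0;-1 0 0 -0.03 0 0 0;-1 0 0 -0.03 0 0 0;-1 -0.012 0.032 0 0 0 0;-1 -0.012 0.032 0 0 0 0;-1 -0.012 0.032 0 0 0 0;-1 -0.012 0.032 0 0 0 0;0 0 0.032 0 0 0 0;0 0 0.012 0 0 0 0;0 0 0 0 0 0 0;0 0 0 0 0 0 0'; python3 -c "
from plant import *
s=get_state();print(s['q'])"
python3 -m inch '0 0 0 0 0 0 0.12;0 0 0 0 0 0 0.12;0 0 0 0 0 0 0'; python3 -c "
from plant import *
s=get_state();print(s['q'])"
```

```text
clock: 6.03
tool_pos: [0.5638, 0.0943, 0.2555]
eef_rot: [-0.0, 1.0, -0.0, -0.0]
contact_force: [0.5, -0.5, 0.1]
opening: 0.279
finger_force: 0.0
[-0.03393703  0.62486299 -0.35832154  1.71760568  0.27718643  0.85024473
  1.05643584]
clock: 6.28
tool_pos: [0.5642, 0.0914, 0.2557]
eef_rot: [0.124, 0.992, -0.001, -0.0]
contact_force: [-0.7, -0.3, -0.1]
opening: 0.493
finger_force: 0.0
[-0.07270966  0.61722988 -0.28487182  1.72018557  0.22357824  0.83697583
  0.86456874]
```

```bash
R='';python3 -m inch '0 0 0 0 0 0 0.12;0 0 0 0 0 0 0.12;0 0 0 0 0 0 0.12;0 0 0 0 0 0 0.12;0 0 0 0 0 0 0.12;0 0 0 0 0 0 0.12;0 0 0 0 0 0 0.12;0 0 0 0 0 0 0.12;0 0 0 0 0 0 0.12;0 0 0 0 0 0 0.12;0 0 0 0 0 0 0.12;0 0 0 0 0 0 0.12;0 0 0 0 0 0 0.12;0 0 0 0 0 0 0.12;0 0 0 0 0 0 0.12;0 0 0 0 0 0 0.12;0 0 0 0 0 0 0.12;0 0 0 0 0 0 0.12;0 0 0 0 0 0 0'; python3 -c "
from plant import *
s=get_state();print(s['q'])"
```

```text
clock: 7.87
tool_pos: [0.5641, 0.0926, 0.2556]
eef_rot: [0.933, 0.361, -0.001, 0.001]
contact_force: [0.1, -0.1, -0.3]
opening: 0.502
finger_force: 0.0
[-0.45299302  0.63452981  0.35767349  1.7403283  -0.28625926  0.81931654
 -0.79462874]
```

```bash
python3 -m inch '0 0 0 0 0 0 0.12;0 0 0 0 0 0 0.12;0 0 0 0 0 0 0.12;0 0 0 0 0 0 0.12;0 0 0 0 0 0 0.12;0 0 0 0 0 0 0.12;0 0 0 0 0 0 0.12;0 0 0 0 0 0 0.12;0 0 0 0 0 0 0.12;0 0 0 0 0 0 0.12;0 0 0 0 0 0 0.12;0 0 0 0 0 0 0.12;0 0 0 0 0 0 0.12;0 0 0 0 0 0 0;0 0 0 0 0 0 0'; cat > w.py <<'E'
from plant import *
import numpy as np
from scipy.spatial.transform import Rotation as Ro
def go(t):
    s=get_state();R=Ro.from_quat(s['eef_rot']).as_matrix()
    print('pos',np.round(s['tool_pos'],4),'tool shift',np.round(R.T@(np.array(t)-s['tool_pos']),4),'q',np.round(s['q'],2))
E
python3 - <<'E'
from w import *
import cv2
go([.563,.101,.178])
m=camera_model('wrist');K=np.array(m['intrinsics']);V=np.array(m['view'])
p,d=snapshot('wrist')
def proj(P):
    c=V[:3,:3]@P+V[:3,3];a=np.arctan2(np.hypot(c[0],c[1]),c[2]);n=c[:2]/np.hypot(c[0],c[1])
    return np.array([K[0,2],K[1,2]])+K[0,0]*a*n
u=proj(np.array([.563,.101,.204]));print(u,K[0],-V[:3,:3].T@V[:3,3],V[2,:3])
x,y=(int(max(0,u[0]-60)),int(max(0,u[1]-45)));np.savez('pics/w.npz',K=K,V=V,d=d,o=[x,y])
im=cv2.resize(p[y:y+90,x:x+120,::-1],None,fx=6,fy=6,interpolation=cv2.INTER_CUBIC)
cv2.imwrite('pics/w.png',im);print(x,y)
E
```

```text
clock: 9.12
tool_pos: [0.5641, 0.0937, 0.2555]
eef_rot: [0.918, -0.396, -0.0, 0.0]
contact_force: [-0.3, 0.5, 0.1]
opening: 0.501
finger_force: 0.0
pos [0.5641 0.0937 0.2555] tool shift [-0.0061 -0.0043  0.0775] q [-0.69  0.75  0.82  1.75 -0.66  0.94 -1.98]
[313.64844381 232.32910607] [309.70691629   0.         319.79817772] [0.60992925 0.04575834 0.39095562] [-0.1753468   0.18449737 -0.96706475]
253 187
```

View pics/w.png

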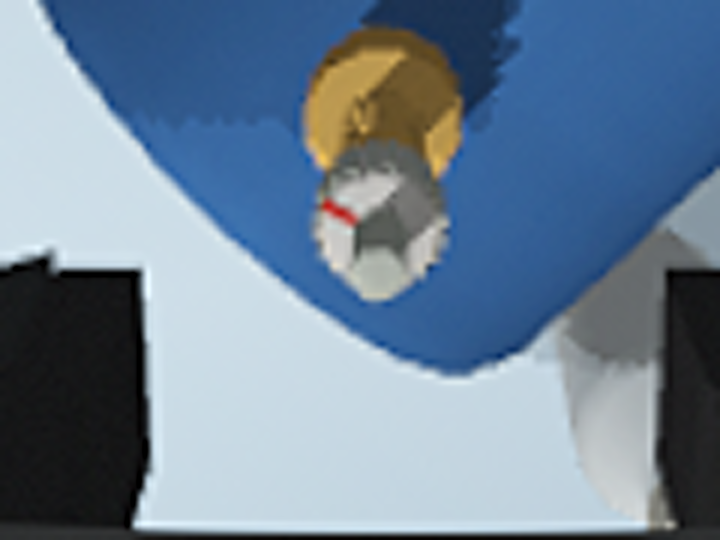

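The wrist view shows the pin tip at crop (378,272), which is pixel (316,232.3). That is 2.4 px from the prediction. Refining.

```bash
python3 - <<'E'
from w import *
a=np.load('pics/w.npz');K,V=a['K'],a['V']
def onz(uv,z):
    d=np.array(uv)-K[:2,2];r=np.hypot(*d);t=r/K[0,0];v=np.array([*(d/r*np.sin(t)),np.cos(t)])
    R=V[:3,:3];c=-R.T@V[:3,3];w=R.T@v;return c+w*(z-c[2])/w[2]
print(onz((316,232.3),.204),onz((316.2,224),.190))
go([.563,.1018,.178])
E
```

```text
[0.56191053 0.09994061 0.204     ] [0.56240792 0.0994313  0.19      ]
pos [0.5641 0.0939 0.2556] tool shift [-0.0065 -0.0047  0.0776] q [-0.69  0.75  0.82  1.75 -0.66  0.94 -1.98]
```

```bash
python3 -m inch '0 -0.0059 -0.003 0 0 0 0;0 0 0 0.03 0 0 0;0 0 0 0.03 0 0 0;0 0 0 0.0175 0 0 0;0 0 0 0 0 0 0;0 0 0 0 0 0 0;0 0 0 0 0 0 0'; python3 - <<'E'
from w import *
go([.5622,.1002,.178])
E
```

```text
clock: 9.75
tool_pos: [0.5633, 0.1009, 0.1795]
eef_rot: [0.917, -0.398, 0.001, -0.001]
contact_force: [-0.3, 0.2, 0.4]
opening: 0.497
finger_force: 0.0
pos [0.5633 0.1009 0.1795] tool shift [-0.0002  0.0012  0.0015] q [-0.65  0.84  0.72  1.83 -0.77  0.79 -1.9 ]
```

```bash
python3 -m inch '0 0 0.001 0.001 0 0 0;-0.4 0 0 0 0 0 0;-1 0 0 0 0 0 0;-1 0 0 0 0 0 0;-1 0 0 0 0 0 0;-1 0 0 0 0 0 0;-1 0 0 0 0 0 0' 20;  python3 - <<'E'
from w import *
go([.5622,.1002,.178]);print(get_state()['moment'])
E
```

```text
clock: 10.33
tool_pos: [0.5616, 0.1002, 0.1774]
eef_rot: [0.917, -0.398, -0.0, 0.0]
contact_force: [-0.3, 0.3, 1.8]
opening: 0.146
finger_force: 20.0
pos [0.5616 0.1002 0.1774] tool shift [ 0.0004 -0.0004 -0.0006] q [-0.65  0.84  0.72  1.83 -0.77  0.78 -1.9 ]
[-0.00825974  0.34389513  0.02672433]
```

```bash
python3 -m inch '-1 0 0 -0.00014 0 0 -0.12;-1 0 0 -0.00014 0 0 -0.12;-1 0 0 -0.00014 0 0 -0.12;-1 0 0 -0.00014 0 0 -0.12;-1 0 0 -0.00014 0 0 -0.12;-1 0 0 -0.00014 0 0 -0.12;-1 0 0 -0.00014 0 0 -0.12;-1 0 0 -0.00014 0 0 -0.12;-1 0 0 -0.00014 0 0 -0.12;-1 0 0 -0.00014 0 0 -0.12;-1 0 0 0 0 0 0';  python3 - <<'E'
from w import *
go([.5622,.1002,.178]);print(get_state()['moment'])
E
```

```text
clock: 11.25
tool_pos: [0.5618, 0.1009, 0.1788]
eef_rot: [0.982, 0.191, 0.0, -0.001]
contact_force: [-0.4, 1.4, 1.6]
opening: 0.148
finger_force: 20.0
pos [0.5618 0.1009 0.1788] tool shift [0.0001 0.0008 0.0008] q [-0.48  0.75  0.38  1.82 -0.43  0.66 -1.03]
[ 0.23439509  0.21157048 -0.04603587]
```

Turning smoothly, with about 0.05–0.07 N·m of change in the moment and tiny side forces. Continuing.

```bash
python3 -m inch '-1 0 0 -0.00014 0 0 -0.12;-1 0 0 -0.00014 0 0 -0.12;-1 0 0 -0.00014 0 0 -0.12;-1 0 0 -0.00014 0 0 -0.12;-1 0 0 -0.00014 0 0 -0.12;-1 0 0 -0.00014 0 0 -0.12;-1 0 0 -0.00014 0 0 -0.12;-1 0 0 -0.00014 0 0 -0.12;-1 0 0 -0.00014 0 0 -0.12;-1 0 0 -0.00014 0 0 -0.12;-1 0 0 -0.00014 0 0 -0.12;-1 0 0 -0.00014 0 0 -0.12;-1 0 0 -0.00014 0 0 -0.12;-1 0 0 -0.00014 0 0 -0.12;-1 0 0 -0.00014 0 0 -0.12;-1 0 0 0 0 0 0';  python3 - <<'E'
from w import *
go([.5622,.1002,.178]);print(get_state()['moment'])
E
```

```text
clock: 12.58
tool_pos: [0.5608, 0.1012, 0.1806]
eef_rot: [0.462, 0.887, 0.0, -0.001]
contact_force: [-2.3, 2.7, 3.1]
opening: 0.143
finger_force: 20.0
pos [0.5608 0.1012 0.1806] tool shift [-0.0016  0.0006  0.0026] q [-0.18  0.71 -0.13  1.8   0.14  0.64  0.22]
[ 0.50439394  0.593051   -0.02151426]
```

```bash
python3 -m inch '-1 0 0 -0.00014 0 0 -0.12;-1 0 0 -0.00014 0 0 -0.12;-1 0 0 -0.00014 0 0 -0.12;-1 0 0 -0.00014 0 0 -0.12;-1 0 0 -0.00014 0 0 -0.12;-1 0 0 0 0 0 0'; python3 -c "
from w import *
print(get_state()['moment'])"; python3 -m inch '-1 0 0 -0.00014 0 0 -0.12;-1 0 0 -0.00014 0 0 -0.12;-1 0 0 -0.00014 0 0 -0.12;-1 0 0 -0.00014 0 0 -0.12;-1 0 0 -0.00014 0 0 -0.12;-1 0 0 0 0 0 0'; python3 - <<'E'
from w import *
go([.5622,.1002,.178]);print(get_state()['moment'])
E
python3 -m inch '-1 0 0 0 0 0 -0.1;-1 0 0 0 0 0 -0.1;-1 0 0 0 0 0 -0.1;-1 0 0 0 0 0 0'; python3 - <<'E'
from w import *
go([.5622,.1002,.178]);print(get_state()['moment'])
E
```

```text
clock: 13.08
tool_pos: [0.5606, 0.1009, 0.1811]
eef_rot: [0.18, 0.984, 0.0, -0.001]
contact_force: [-3.4, 3.9, 2.6]
opening: 0.144
finger_force: 20.0
[0.58901196 0.7933801  0.00195936]
clock: 13.58
tool_pos: [0.5621, 0.1009, 0.182]
eef_rot: [-0.117, 0.993, 0.001, 0.0]
contact_force: [-0.3, 2.2, 2.7]
opening: 0.149
finger_force: 20.0
pos [0.5621 0.1009 0.182 ] tool shift [ 0.0001 -0.0007  0.004 ] q [ 0.02  0.74 -0.48  1.79  0.48  0.73  1.09]
[ 0.59811269  0.13804133 -0.00060478]
clock: 13.92
tool_pos: [0.5637, 0.1022, 0.1822]
eef_rot: [-0.264, 0.964, 0.002, 0.002]
contact_force: [2.8, 4.4, -2.6]
opening: 0.151
finger_force: 20.0
pos [0.5637 0.1022 0.1822] tool shift [ 0.0023 -0.001   0.0042] q [ 0.06  0.76 -0.56  1.78  0.56  0.76  1.32]
[ 1.05510426 -0.6480815   0.00582864]
```

```bash
python3 -m inch '0 0 0 0 0 0 0;0 0 0 0 0 0 0;0 0 0 0 0 0 0;0 0 0 0 0 0 0;0 0 0 -0.035 0 0 0;0 0 0 -0.038 0 0 0;0 0 0 0 0 0 0;0 0 0 0 0 0 0'; python3 - <<'E'
from w import *
import cv2
go([.5622,.1002,.178])
m=camera_model('wrist');K=np.array(m['intrinsics']);V=np.array(m['view'])
p,d=snapshot('wrist')
def proj(P):
    c=V[:3,:3]@P+V[:3,3];a=np.arctan2(np.hypot(c[0],c[1]),c[2]);n=c[:2]/np.hypot(c[0],c[1])
    return np.array([K[0,2],K[1,2]])+K[0,0]*a*n
u=proj(np.array([.562,.100,.204]));x,y=int(u[0])-30,int(u[1])-30
np.savez('pics/w2.npz',K=K,V=V)
for z in (.204,.195,.190,.182,.177): print(z,(proj(np.array([.562,.1,z]))-[x,y])*10)
cv2.imwrite('pics/w2.png',cv2.resize(p[y:y+50,x:x+60,::-1],None,fx=10,fy=10,interpolation=cv2.INTER_CUBIC));print(x,y)
E
```

```text
clock: 14.58
tool_pos: [0.5628, 0.1005, 0.257]
eef_rot: [-0.265, 0.964, -0.0, 0.002]
contact_force: [-0.6, -0.6, -1.1]
opening: 0.498
finger_force: 0.0
pos [0.5628 0.1005 0.257 ] tool shift [0.001  0.0002 0.079 ] q [ 0.1   0.66 -0.62  1.71  0.47  0.92  1.4 ]
0.204 [306.92332929 302.57199394]
0.195 [306.39756021 259.21798239]
0.19 [306.12292803 236.64242065]
0.182 [305.7071908  202.55829136]
0.177 [305.46110809 182.43432474]
291 188
```

View pics/w2.png

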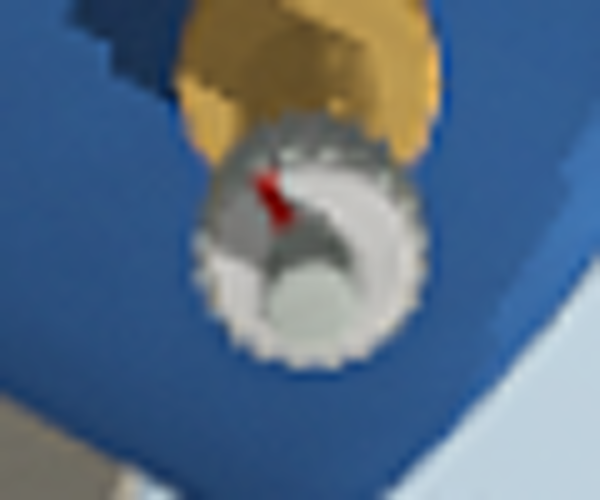

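The nut top centre is at (313,258), as predicted for the fully raised 195 mm. The pin tip is at (312,300). The mark's rotation implies the nut turned about 3.8 rad, then slipped at the stop. I'll do one regrip and a further turn to make sure.

```bash
python3 -m inch '0 0 0 0.035 0 0 0;0 0 0 0.036 0 0 0;0 0 0 0 0 0 0;0 0 0 0 0 0 0;-0.4 0 0 0 0 0 0;-1 0 0 0 0 0 0;-1 0 0 0 0 0 0;-1 0 0 0 0 0 0;-1 0 0 0 0 0 0;-1 0 0 0 0 0 0' 25; python3 -c "
from w import *
print(get_state()['moment'])"
python3 -m inch '-1 0 0 0 0 0 -0.1;-1 0 0 0 0 0 -0.1;-1 0 0 0 0 0 -0.1;-1 0 0 0 0 0 -0.1;-1 0 0 0 0 0 0'; python3 -c "
from w import *
print(get_state()['moment'])"
python3 -m inch '0 0 0 0 0 0 0;0 0 0 0 0 0 0;0 0 0 0 0 0 0;0 0 0 0 0 0 0;0 0 0 -0.035 0 0 0;0 0 0 -0.038 0 0 0;0 0 0 0 0 0 0;-1 0 0 0 0 0 0'; python3 - <<'E'
from w import *
import cv2
m=camera_model('wrist');K=np.array(m['intrinsics']);V=np.array(m['view'])
go([.562,.100,.21])
p,d=snapshot('wrist')
def proj(P):
    c=V[:3,:3]@P+V[:3,3];a=np.arctan2(np.hypot(c[0],c[1]),c[2]);n=c[:2]/np.hypot(c[0],c[1])
    return np.array([K[0,2],K[1,2]])+K[0,0]*a*n
u=proj(np.array([.562,.100,.204]));x,y=int(u[0])-30,int(u[1])-30
np.savez('pics/w3.npz',K=K,V=V)
for z in (.204,.195,.190): print(z,(proj(np.array([.562,.1,z]))-[x,y])*10)
cv2.imwrite('pics/w3.png',cv2.resize(p[y:y+50,x:x+60,::-1],None,fx=10,fy=10,interpolation=cv2.INTER_CUBIC));print(x,y)
E
```

```text
clock: 15.47
tool_pos: [0.5619, 0.1012, 0.185]
eef_rot: [-0.267, 0.964, 0.0, 0.001]
contact_force: [0.2, 1.8, 2.6]
opening: 0.146
finger_force: 25.0
[ 0.34514195  0.13382227 -0.04950539]
clock: 15.88
tool_pos: [0.5621, 0.102, 0.1847]
eef_rot: [-0.454, 0.891, 0.001, 0.001]
contact_force: [-0.6, 4.2, 2.8]
opening: 0.147
finger_force: 25.0
[ 0.85459451  0.18670421 -0.07034258]
clock: 16.55
tool_pos: [0.5629, 0.1006, 0.259]
eef_rot: [-0.452, 0.892, -0.001, 0.002]
contact_force: [-0.1, -0.6, 0.3]
opening: 0.448
finger_force: 0.0
pos [0.5629 0.1006 0.259 ] tool shift [0.0011 0.0005 0.049 ] q [ 0.17  0.69 -0.74  1.71  0.55  0.96  1.72]
0.204 [305.40113028 309.82804538]
0.195 [304.74987012 267.140459  ]
0.19 [304.40931795 244.89858708]
292 187
```

View pics/w3.png

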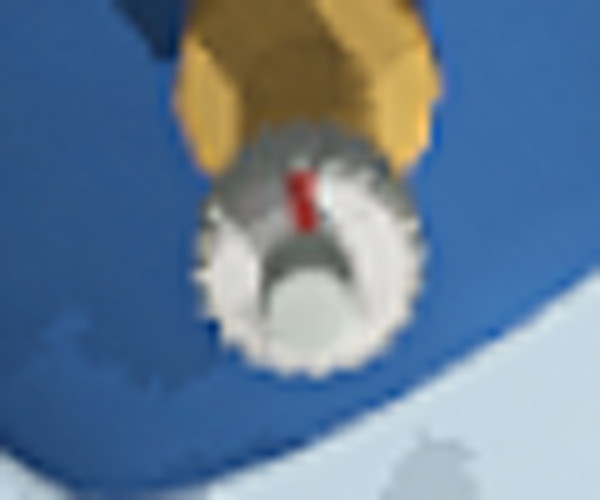

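The mark moved with the tool's view by the same 0.4 rad, so the nut is firmly at its stop. The pin tip is at (307,308), within 0.5 mm of (0.562,0.100). Now I'll shut the fingers and approach the pin.

```bash
python3 -m inch '-1 0.001 0.0005 0 0 0 0;-1 0 0 0 0 0 0;-1 0 0 0 0 0 0;-1 0 0 0 0 0 0;-1 0 0 0 0 0 0;-1 0 0 0.02 0 0 0;-1 0 0 0.019 0 0 0;-1 0 0 0 0 0 0;-1 0 0 0 0 0 0'; python3 -c "
from w import *
go([.562,.100,.215])"
```

```text
clock: 17.35
tool_pos: [0.5603, 0.0998, 0.2177]
eef_rot: [-0.453, 0.892, 0.0, -0.001]
contact_force: [-0.6, 0.0, -0.3]
opening: 0.004
finger_force: 0.0
pos [0.5603 0.0998 0.2177] tool shift [-0.0011 -0.0012  0.0027] q [ 0.15  0.74 -0.71  1.75  0.6   0.88  1.68]
```

```bash
python3 -m inch '-1 -0.0006 -0.0006 0.002 0 0 0;-1 0 0 0.002 0 0 0;-1 0 0 0 0 0 0'; python3 -m inch '-1 0 0 0.002 0 0 0;-1 0 0 0.001 0 0 0;-1 0 0 0 0 0 0'
```

```text
clock: 17.6
tool_pos: [0.5623, 0.1003, 0.2149]
eef_rot: [-0.452, 0.892, -0.0, 0.001]
contact_force: [0.2, -0.4, 2.6]
opening: 0.001
finger_force: 1.4
clock: 17.85
tool_pos: [0.5622, 0.1003, 0.2118]
eef_rot: [-0.453, 0.892, -0.0, 0.001]
contact_force: [0.3, -0.3, 5.3]
opening: -0.0
finger_force: 2.7
```

```bash
python3 -m inch '-1 0 0 0.002 0 0 0;-1 0 0 0.0015 0 0 0;-1 0 0 0 0 0 0'; python3 -m inch '-1 0 0 0.001 0 0 0;-1 0 0 0 0 0 0'
```

```text
clock: 18.1
tool_pos: [0.5624, 0.1005, 0.2103]
eef_rot: [-0.452, 0.892, -0.001, 0.001]
contact_force: [-3.8, -2.3, 18.1]
opening: 0.008
finger_force: 9.7
clock: 18.27
tool_pos: [0.5625, 0.1005, 0.21]
eef_rot: [-0.452, 0.892, -0.001, 0.002]
contact_force: [-5.4, -2.9, 24.0]
opening: 0.004
finger_force: 12.2
```

It's fully down at the stop. Hold to complete about 1 s, then release straight up and retreat.

```bash
python3 -m inch '-1 0 0 -0.001 0 0 0;-1 0 0 0 0 0 0;-1 0 0 0 0 0 0;-1 0 0 0 0 0 0;-1 0 0 0 0 0 0;-1 0 0 0 0 0 0;-1 0 0 0 0 0 0;-1 0 0 0 0 0 0;-1 0 0 0 0 0 0;-1 0 0 0 0 0 0'; python3 -m inch '-1 0 0 -0.005 0 0 0;-1 0 0 -0.01 0 0 0;-1 0 0 -0.03 0 0 0;-1 0 0 -0.03 0 0 0;-1 0 0 -0.03 0 0 0;-1 0.02 0.02 0 0 0 0;-1 0.02 0.02 0 0 0 0;-1 0.02 0.02 0 0 0 0;-1 0.02 0.02 0 0 0 0;-1 0.02 0.02 0 0 0 0;-1 0.02 0.02 0 0 0 0;-1 0.02 0.02 0 0 0 0;-1 0 0 0 0 0 0;-1 0 0 0 0 0 0'; python3 - <<'E'
from plant import *
import cv2,numpy as np
p,d=snapshot('scene');q,_=snapshot('side')
c=lambda p,x,y,w,h,k:cv2.resize(p[y:y+h,x:x+w,::-1],None,fx=k,fy=k,interpolation=cv2.INTER_CUBIC)
cv2.imwrite('pics/e.png',np.hstack([c(p,230,130,180,180,2.2),c(q,240,130,180,180,2.2)]))
E
```

```text
clock: 19.1
tool_pos: [0.5624, 0.1005, 0.2103]
eef_rot: [-0.452, 0.892, -0.001, 0.002]
contact_force: [-3.0, -1.4, 18.6]
opening: 0.008
finger_force: 9.5
clock: 20.27
tool_pos: [0.3647, 0.0689, 0.3128]
eef_rot: [-0.453, 0.892, -0.001, -0.001]
contact_force: [1.2, 0.9, 0.5]
opening: 0.001
finger_force: 0.0
```

View pics/e.png

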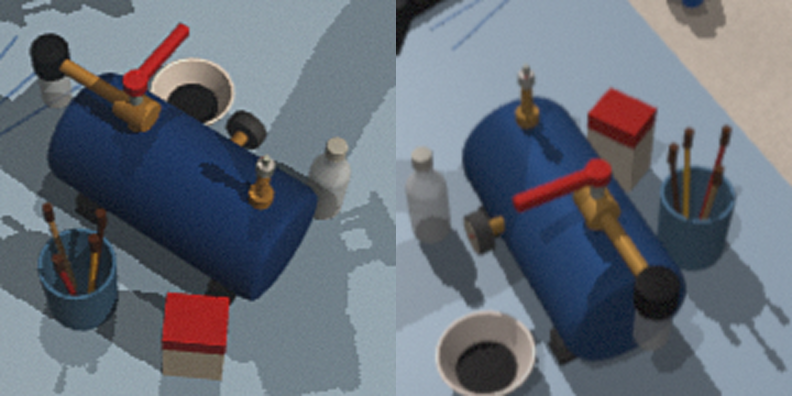

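The view shows the handle lying across the pipe (left half (135,82) to (185,30); right half (597,172) to (519,202)), with the nut and pin up and nothing disturbed. One numeric check of the angle next.

```bash
python3 - <<'E'
from h import *
p=onz('side',(331.4,208.),.204);e=onz('side',(240+123/2.2,130+202/2.2),.204);print(p,e,np.degrees(np.arctan2(*(e-p)[1::-1])))
p=onz('scene',(230+135/2.2,130+81/2.2),.204);e=onz('scene',(230+184/2.2,130+30/2.2),.204);print(p,e,np.degrees(np.arctan2(*(e-p)[1::-1])))
E
```

```text
[ 0.55774196 -0.03723679  0.204     ] [ 0.48768844 -0.03629223  0.204     ] 179.22750786069855
[ 0.56257726 -0.03017877  0.204     ] [ 0.49277734 -0.02699401  0.204     ] 177.38757692645362
```

```bash
python3 -c "
from plant import r
print(r.finish_job())"
```

```text
the job is handed in; nothing more can be done
None
```

I handed in the job at about 20 s: the handle is closed at its stop, the nut is unscrewed to its upper stop and released, the pin was held fully down for about 1 s and let go, and the bottle, box, bowl and brush pot look undisturbed in the last pictures.

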